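# Shut the balance's draught shield and tare the crucible

### The job

An empty crucible stands on the pan of the laboratory balance, and the glass top panel and the right-hand door of its draught shield are still open. Without gripping anything, gently push both fully shut with the fingertips, and only then press the blue tare key and let it spring back. Leave the crucible, the red power key and the left-hand door alone, and do not move the jar, the beaker or the brush.

Things in the scene. Friction and masses are not known exactly. Their poses are not given: they have to be found in the camera images.
- balance: White precision balance, fixed, 270 mm deep, 205 wide. Origin on the bench under it, mid-width, 145 mm behind its front edge; x to the rear, y left, z up. In its frame (mm): glass shield box x -30..120, y -90..90, z 60..160; 110 mm pan centred at (45, 0), top z 72; control panel slopes from z 34 at x -145 to z 57 at x -40.
- top_panel (a joint): Sliding glass top of the shield: metres open; 0 = fully shut, 0.095 = wide open. Slides along the balance's x: opens to the rear, shuts towards the front (balance -x) against a hard stop. About 1.2 N of friction; stays where it is left.
- top_grip (a point): Centre of the rear face of the top panel's dark grip: push this face to the front. Grip bar 12 mm thick (x), 70 wide (y), 19 high above the glass (glass top 159.5 mm, grip top 178.5 mm above the bench). Moves with the panel; shut, it lies at (-10, 0, 168.5) mm in the balance frame.
- right_door (a joint): Sliding glass door on the right (-y) side of the shield: metres open; 0 = fully shut, 0.095 = wide open. Slides like the top: shuts towards the front (balance -x) against a hard stop. About 1.2 N of friction; stays where it is left.
- right_grip (a point): Centre of the rear face of the right door's dark grip: push this face to the front. Grip block 12 mm thick (x), standing 26 mm out from the glass (y -90 to -116 mm), 42 high (z 110 to 152 mm); free space above, behind and beside it. Moves with the door; shut, it lies at (-10, -103, 131) mm in the balance frame.
- left_door (a joint): The same door on the left (+y) side, mirrored; it starts shut (0) and must stay shut.
- tare_key (a joint): Blue spring key on the right of the control panel, 30 mm square, 7 mm proud of the panel: metres pressed, 0 = up, 0.004 = fully down. Moves square to the sloping panel (0.22 rad from vertical, facing up and to the front); resists with 1.4 N at first, 4.2 N fully down, and springs back.
- tare_key_top (a point): Centre of the blue tare key's top face; with the key up at (-111.4, -78, 48.7) mm in the balance frame.
- power_key (a joint): Red spring key of the same kind on the left of the control panel, at the mirrored place (y +78 mm): metres pressed; must not be pressed.
- crucible: White porcelain crucible, 42 mm across the rim, 34 mm high, standing loose on the pan inside the shield. Origin at the centre of its underside.
- jar: Amber glass jar with black cap, 58 mm across, 85 mm high, loose on the bench beside the balance. Origin at the centre of its underside.
- beaker: Small glass beaker, 52 mm across, 70 mm high, loose on the bench beside the balance. Origin at the centre of its underside.
- brush: Small hand brush, 160 mm long, lying loose on the bench to the left in front of the balance. Origin near its middle, underneath; x along it.

How it is judged:
On the way, in this order (a step that is already met when the one before it is completed fails the run):
1. the draught shield is shut: top panel, right door and left door (value of joint each of top_panel, right_door, left_door below 0.004 m), for 0.2 s.
2. the tare key is pressed (value of joint tare_key above 0.0025 m), for 0.05 s.
At the end, for the whole second after the job is handed in: Top panel, right door and left door each within 4 mm of fully shut, tare key pressed after that and released again, power key up; the crucible upright and at rest on the pan within 6 mm of where it stood, jar and beaker within 15 mm and brush within 20 mm of where they stood (all of step 1 and value of joint each of tare_key, power_key below 0.001 m and z of crucible in the frame of balance above 0.069 m and distance of crucible from where it was at the start of the episode below 0.006 m and angle between crucible's own z axis and vertical below 0.1 rad and linear speed of crucible below 0.02 m/s and distance of each of jar, beaker from where it was at the start of the episode below 0.015 m and distance of brush from where it was at the start of the episode below 0.02 m); the robot touches nothing.
It fails at once if the tare key is pressed while the shield is open (value of joint tare_key above 0.0025 m and value of joint any of top_panel, right_door, left_door above 0.006 m).
It fails at once if the red power key is pressed or the left door is opened (value of joint power_key above 0.002 m or value of joint left_door above 0.01 m).
It fails at once if the crucible is shifted (6 mm), tipped or touched by the robot (distance of crucible from where it was at the start of the episode above 0.006 m or angle between crucible's own z axis and vertical above 0.15 rad or contact force between any of the arm, the fingers and crucible above 0.5 N).
It fails at once if jar, beaker or brush is moved or lifted (distance of any of jar, beaker from where it was at the start of the episode above 0.015 m or distance of brush from where it was at the start of the episode above 0.02 m).
It fails at once if the fingers push or grip the balance or its glass hard (35 N), or the arm or gripper body leans on it (contact force between the fingers and balance above 35 N or contact force between the arm and balance above 5 N).
It also fails if it takes over 51 s, if anything falls off the work surface, if the arm or the gripper's body presses on something with over 40 N, if the wrist force passes 120 N, or if a joint passes its speed limit or range.

### The arm

A 6-joint arm with a two-finger parallel gripper is mounted at the origin on the work surface. World frame = base frame: x ahead of the robot, y to its left, z up, the work surface at z = 0. Lengths are in m, angles in rad, forces in N, time in s.
With the tool pointing down it reaches from about 0.25 to 0.725 m from the base axis. Payload 9.7 kg.
Tool frame: the origin (TCP) lies midway between the tips of the shut fingers; the grasp point (between the pads) lies 19 mm behind it; z points along the fingers, y is the line along which they close (so a half turn about z gives the same grasp; the last joint's range is limited). The gripper opens to 85 mm and grips with 20 to 120 N. Pads are 22 mm wide; open, the fingers measure 114 mm over their backs; the gripper's body (76 mm by 85 mm) begins 54 mm behind the grasp point. The pads swing forward as they close: fully open they stand 13 mm farther back than shut.
Start: joints at [-1.301, 0.087, 0.176, 1.66, 0, 1.571], TCP at [0.147, -0.53, 0.231] pointing down, gripper open.
Joint ranges: [-3.13, 3.13], [-0.85, 1.81], [-1.15, 1.24], [-2.2, 2.28], [-1.44, 1.52], [-3.14, 3.14]. Speed limits (rad/s): [2.22, 2.22, 2.57, 3.14, 3.14, 3.14].

### API

Orientations are given as a unit quaternion [x, y, z, w].
In Python, from rig import sense, get_image, camera_model, sign_off gives the robot as it stands.
- The arm moves only by the shell command python3 -m pendant 'ROWS' [FORCE]. ROWS is JSON, a list of rows, each a list of 3 entries, a list of its own where there are three numbers: the shift along the world's x, y, z in mm, then the turn, a rotation vector about the world's x, y, z in degrees, then the finger opening in mm, from 0 to 85.4. A call has exactly 5 rows; each row is the pose to reach, as a shift and turn from the pose commanded when the call began; what a row does not reach only later rows make up. A row lasts 1/8 s, in which the tool goes at most 62.5 mm and 10.7 degrees, less where a joint would pass 70% of its speed; a pose out of reach is approached as far as the arm can. A call with a gripper value outside its range is refused whole. The fingers move at their own pace and stop on an object; FORCE is the grip in N (left out, the last holds). Time passes only in rows, so rows that repeat a pose let the fingers close, or fill a call up. It gives the time, the measured TCP pose, the force, the opening and the grip force at its end, in the units of the state.
- sense(): the state, without advancing time (a new reading comes with each control period).
- get_image(name): name is "scene" or "top" or "wrist"; returns the picture (420x560x3 uint8, red, green, blue); there is no depth.
- camera_model(name): a dict with "mtx" (3x3 intrinsics, pixels), "extrinsics" (4x4, takes a point from world to camera coordinates). Camera axes: x right, y down, z forward; pixel columns grow to the right and rows downward; lengths in m; the calibration is good to about 2 mm. The wrist camera is an equidistant fisheye: a pixel r from the principal point sees the ray r / f radians off the axis. A picture is of the moment at which its call begins: read the wrist's pose just before it. camera_model takes no time and is no camera call; for the wrist camera it gives the pose at the moment of the call.
- sign_off(): hands the job in; it is judged then, once.
The state is a dict: "t": time; "q": joint angles; "qvel": joint speeds; "effort": joint torques, N m; "tcp_pos": TCP position; "ee_rot": TCP orientation; "contact_force": force on the tool from outside, world axes, zero at the start; "moment": the same for the moment, N m; "finger_gap": finger opening in m; "grasp_force": force on a finger pad.
Only numpy, scipy, OpenCV 4.12 (cv2) and the standard library are available. Lean on these libraries where they do the work, as an engineer would, in place of code of your own. Each camera call takes 0.05 s, during which the arm holds its last target. There are 200 camera calls.

## Working session

There is one attempt and no reset: what is moved stays moved. The work goes in short steps, Python scripts to look and compute and a shell command to move; the robot and the scene stay as the last step left them, time stands still between calls to the robot, and variables do not carry over. Pictures are saved under pics/ and viewed, at most 10 in all, crops included, and the job is handed in when it is done.

```bash
mkdir -p pics
python3 - <<'E'
from rig import *
import cv2,numpy as np
print(sense())
for n in("scene","top"):
    cv2.imwrite(f"pics/{n}0.png",get_image(n)[:,:,::-1]); c=camera_model(n); print(n,np.round(c["mtx"],1).tolist(),np.round(c["extrinsics"],3).tolist())
E
```

```text
{'t': 0.0, 'q': array([-1.30103752e+00,  8.74730330e-02,  1.75114161e-01,  1.65980833e+00,
        9.77933128e-06,  1.57080140e+00]), 'qvel': array([-0.00013108, -0.00241616,  0.00030472,  0.00086627,  0.00024032,
       -0.00060898]), 'effort': array([-1.10144963e-03, -5.20388889e+01,  4.64801931e+01,  1.62198994e-02,
        1.86946863e-05,  5.85488436e-06]), 'tcp_pos': array([ 0.14651345, -0.52987836,  0.2305657 ]), 'ee_rot': array([ 9.90917664e-01,  1.34468260e-01, -8.73277252e-05, -6.79868743e-04]), 'contact_force': array([-0.20316156,  0.53217373, -0.42405599]), 'moment': array([ 0.01537244,  0.03090689, -0.03478967]), 'grasp_force': 0.0, 'finger_gap': 0.08509741325834468}
scene [[483.9, 0.0, 283.7], [0.0, 483.9, 209.5], [0.0, 0.0, 1.0]] [[0.081, -0.997, -0.016, -0.008], [-0.811, -0.057, -0.583, 0.539], [0.58, 0.06, -0.813, 0.678], [0.0, 0.0, 0.0, 1.0]]
top [[385.8, 0.0, 276.0], [0.0, 385.8, 214.2], [0.0, 0.0, 1.0]] [[0.013, -0.999, -0.029, 0.058], [-0.997, -0.011, -0.079, 0.579], [0.079, 0.03, -0.996, 0.912], [0.0, 0.0, 0.0, 1.0]]
```

View pics/scene0.png

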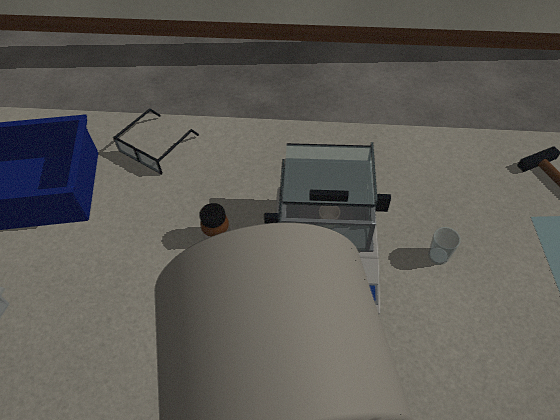

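View pics/top0.png

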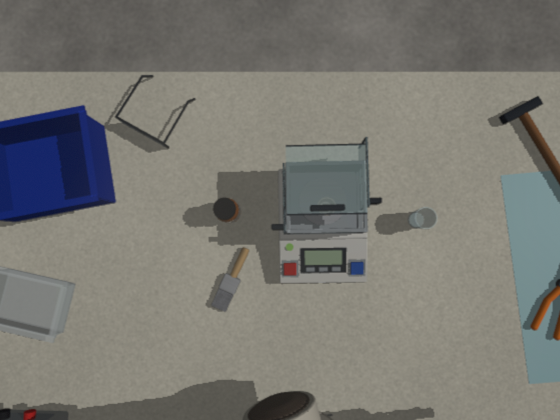

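The top view shows the balance almost aligned with world x: red key (290,269), blue key (357,268), top grip (327,208), right grip (375,201), left grip (277,227), jar (227,210), beaker (420,219), and brush (230,280).

```bash
cat > h.py <<'E'
import cv2,numpy as np
from rig import *
def ray(n,px,z):
    c=camera_model(n);K=c["mtx"];E=c["extrinsics"];R,t=E[:3,:3],E[:3,3]
    d=R.T@np.linalg.solve(K,[px[0],px[1],1.]);o=-R.T@t
    return o+d*(z-o[2])/d[2]
def blob(mask,seed,r=15):
    n,l,s,c=cv2.connectedComponentsWithStats(mask.astype(np.uint8))
    k=[i for i in range(1,n) if s[i,4]>15 and np.hypot(*(c[i]-seed))<r]
    i=max(k,key=lambda i:s[i,4]); return c[i],s[i],cv2.minAreaRect(np.argwhere(l==i)[:,::-1].astype(np.float32))
E
python3 - <<'E'
from h import *
I=cv2.imread("pics/top0.png").astype(int);B,G,R=I[...,0],I[...,1],I[...,2]
r=blob((R>G+60)&(R>B+60),(290,269));b=blob((B>R+50)&(B>G+30),(357,268))
D=I.max(2)<45
tg=blob(D,(327,208));rg=blob(D,(375,201));lg=blob(D,(277,227))
P={}
for k,v,z in(("red",r,.0487),("blue",b,.0487),("tg",tg,.1785),("rg",rg,.152),("lg",lg,.152)):
    P[k]=ray("top",v[0],z);print(k,v,np.round(P[k]*1000,1))
d=P["red"]-P["blue"];yaw=np.arctan2(-d[0],d[1]);print("yaw deg",np.degrees(yaw),"dist",np.hypot(*d[:2]))
A=np.array([[np.cos(yaw),-np.sin(yaw)],[np.sin(yaw),np.cos(yaw)]])
o=(P["red"]+P["blue"])[:2]/2-A@[-.1114,0];print("origin",o)
for k in P:print(k,"bal",np.round(A.T@(P[k][:2]-o)*1000,1))
S=cv2.imread("pics/scene0.png").astype(int)
E
python3 -c "
import cv2;I=cv2.imread('pics/top0.png')[120:300,200:440];cv2.imwrite('pics/crop.png',cv2.resize(I,None,fx=3.3,fy=3.3,interpolation=2))"
```

```text
Traceback (most recent call last):
  File "h.py", line 10, in blob
    i=max(k,key=lambda i:s[i,4]); return c[i],s[i],cv2.minAreaRect(np.argwhere(l==i)[:,::-1].astype(np.float32))
ValueError: max() iterable argument is empty
```

View pics/crop.png

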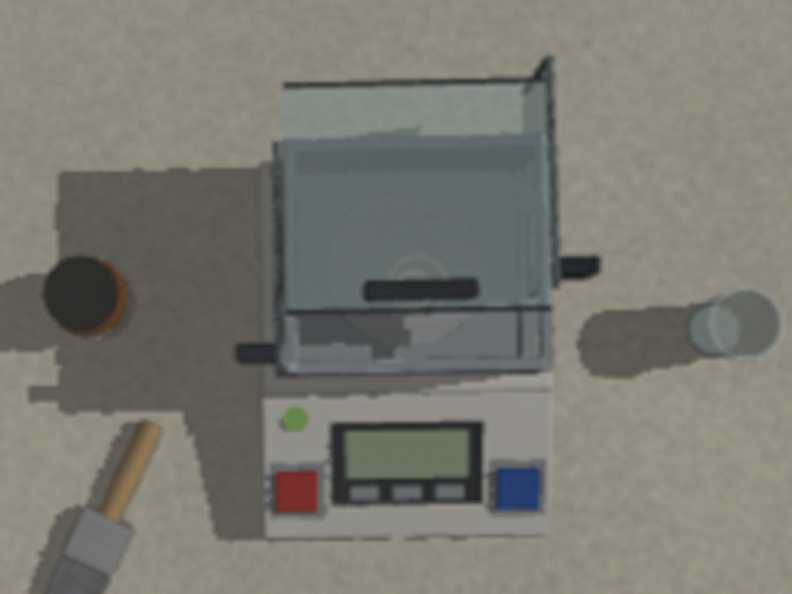

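The crop shows the two open grips, top at crop (421,290) and right at (580,267), and the shut left grip at (257,353). The keys are clearly separated. I'll loosen the colour thresholds.

Run:
```python
from h import *
I=cv2.imread("pics/top0.png").astype(int);B,G,R=I[...,0],I[...,1],I[...,2]
r=blob((R>G+40)&(R>B+40),(290,269),8);b=blob((B>R+40)&(B>G+25),(357,268),8)
D=I.max(2)<62
def win(x0,x1,y0,y1):
    m=np.zeros_like(D);m[y0:y1,x0:x1]=D[y0:y1,x0:x1];return m
tg=blob(win(308,348,202,213),(327,208));rg=blob(win(370,385,195,206),(376,201));lg=blob(win(268,283,222,231),(277,227))
P={}
for k,v,z in(("red",r,.0487),("blue",b,.0487),("tg",tg,.1785),("rg",rg,.152),("lg",lg,.152)):
    P[k]=ray("top",v[0],z);print(k,np.round(v[0],1),v[1],np.round(P[k]*1000,1))
d=P["red"]-P["blue"];yaw=np.arctan2(-d[0],d[1]);print("yaw deg",np.degrees(yaw),"dist",np.hypot(*d[:2]))
A=np.array([[np.cos(yaw),-np.sin(yaw)],[np.sin(yaw),np.cos(yaw)]])
o=(P["red"]+P["blue"])[:2]/2-A@[-.1114,0];print("origin",o)
for k in P:print(k,"bal",np.round(A.T@(P[k][:2]-o)*1000,1))
```

```text
red [289.5 268.5] [284 263  12  12 144] [449.7  30.7  48.7]
blue [356.5 267.7] [351 262  12  13 147] [ 453.8 -124.5   48.7]
tg [326.8 207.5] [310 205  35   6 198] [580.8 -42.3 178.5]
rg [374.9 200.4] [370 198  11   6  64] [ 599.2 -144.7  152. ]
lg [277.  226.5] [272 224  11   6  66] [542.5  58.3 152. ]
yaw deg 1.5163185261004155 dist 0.1552788117741971
origin [ 0.56310573 -0.04395142]
red bal [-111.4   77.6]
blue bal [-111.4  -77.6]
tg bal [17.7  1.2]
rg bal [  33.4 -101.7]
lg bal [-17.9 102.8]
```

Right door is about 51 mm open and the top about 34 mm. The balance yaw is 1.5° and its origin is (563,-44). I'll close the fingers, square the tool up, and move above and behind the right grip.

```bash
python3 -m pendant '[[[49,38,0],[0,0,-3],0],[[98,76,0],[0,0,-6],0],[[146,114,0],[0,0,-9],0],[[195,152,0],[0,0,-12],0],[[244,190,0],[0,0,-14],0]]' 20
python3 -m pendant '[[[49,38,0],[0,0,0],0],[[98,76,0],[0,0,0],0],[[146,114,0],[0,0,0],0],[[195,152,0],[0,0,0],0],[[244,190,0],[0,0,0],0]]'
python3 -m pendant '[[[0,0,0],[0,0,0],0],[[0,0,0],[0,0,0],0],[[0,0,0],[0,0,0],0],[[0,0,0],[0,0,0],0],[[0,0,0],[0,0,0],0]]'
python3 - <<'E'
from h import *
print(np.round(camera_model("wrist")["mtx"],1).tolist(),np.round(camera_model("wrist")["extrinsics"],3).tolist())
w=get_image("wrist")[:,:,::-1];cv2.imwrite("pics/w1.png",w)
E
```

```text
t: 0.72
tcp_pos: [0.3918, -0.3386, 0.231]
ee_rot: [1.0, 0.012, -0.0, -0.0]
contact_force: [1.0, -0.5, 0.3]
finger_gap: -0.0002
grasp_force: 0.0
t: 1.35
tcp_pos: [0.6359, -0.1485, 0.231]
ee_rot: [1.0, 0.013, -0.0, 0.0]
contact_force: [0.9, -1.0, 0.0]
finger_gap: 0.0002
grasp_force: 0.0
t: 1.98
tcp_pos: [0.6342, -0.1507, 0.2319]
ee_rot: [1.0, 0.012, 0.0, 0.0]
contact_force: [-0.9, -0.8, 0.2]
finger_gap: 0.0
grasp_force: 0.0
[[325.2, 0.0, 282.8], [0.0, 325.2, 211.6], [0.0, 0.0, 1.0]] [[0.025, -1.0, -0.0, -0.166], [-0.961, -0.024, 0.275, 0.57], [-0.275, -0.007, -0.961, 0.553], [0.0, 0.0, 0.0, 1.0]]
```

View pics/w1.png

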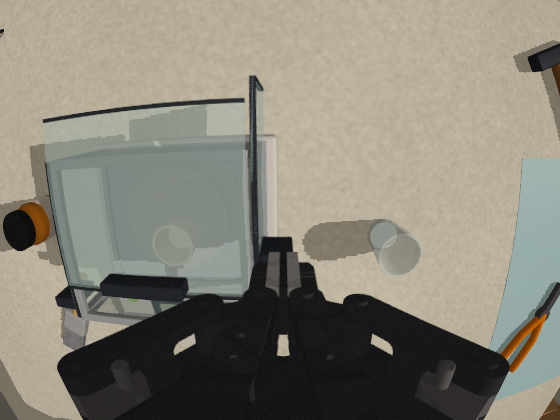

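The wrist view shows the shut fingers at (280,255), just right of the right door's glass edge (255,180), and the beaker is well clear at (395,250). The right grip is hidden under the fingers. I'll back off slightly, descend behind the grip, and feel for it.

```bash
python3 -m pendant '[[[6,-3,-20],[0,0,0],0],[[6,-3,-45],[0,0,0],0],[[6,-3,-70],[0,0,0],0],[[6,-3,-90],[0,0,0],0],[[6,-3,-103],[0,0,0],0]]'
python3 -m pendant '[[[-3,0,0],[0,0,0],0],[[-6,0,0],[0,0,0],0],[[-9,0,0],[0,0,0],0],[[-12,0,0],[0,0,0],0],[[-15,0,0],[0,0,0],0]]'
python3 - <<'E'
from h import *
print(sense()["contact_force"])
cv2.imwrite("pics/s2.png",cv2.resize(get_image("scene")[110:330,200:420,::-1],None,fx=2.7,fy=2.7))
E
```

```text
t: 2.65
tcp_pos: [0.64, -0.1531, 0.1256]
ee_rot: [1.0, 0.013, -0.001, -0.0]
contact_force: [0.3, 0.2, -0.1]
finger_gap: 0.0001
grasp_force: 0.0
t: 3.28
tcp_pos: [0.6255, -0.1532, 0.1286]
ee_rot: [1.0, 0.013, 0.0, 0.0]
contact_force: [0.3, 0.1, 0.5]
finger_gap: 0.0005
grasp_force: 0.0
[0.26480757 0.1270458  0.50395033]
```

View pics/s2.png

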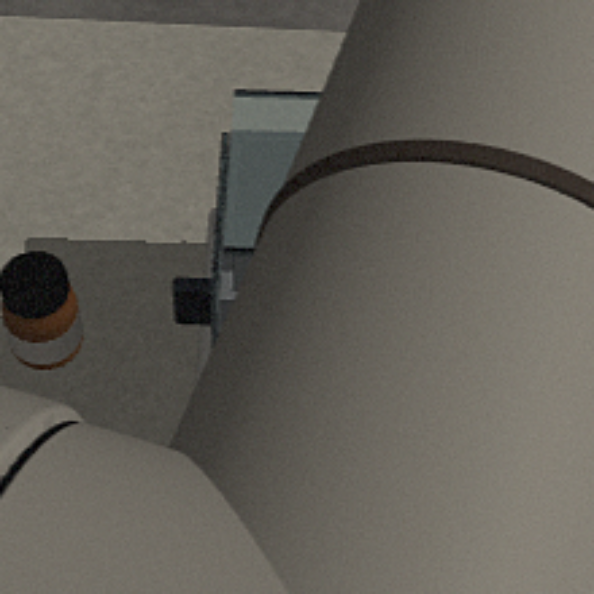

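The arm hides the grip in the scene view; only the still-shut left grip shows, at crop (193,300). I'll push by feel.

```bash
python3 -m pendant '[[[-4,0,0],[0,0,0],0],[[-8,0,0],[0,0,0],0],[[-12,0,0],[0,0,0],0],[[-16,0,0],[0,0,0],0],[[-20,-0.5,0],[0,0,0],0]]'
python3 -m pendant '[[[-4,0,0],[0,0,0],0],[[-8,0,0],[0,0,0],0],[[-12,0,0],[0,0,0],0],[[-16,0,0],[0,0,0],0],[[-20,-0.5,0],[0,0,0],0]]'
python3 - <<'E'
from h import *
cv2.imwrite("pics/w3.png",get_image("wrist")[:,:,::-1])
E
```

```text
t: 3.95
tcp_pos: [0.6054, -0.1534, 0.1283]
ee_rot: [1.0, 0.013, 0.0, -0.0]
contact_force: [1.5, 1.0, -0.0]
finger_gap: 0.0
grasp_force: 0.7
t: 4.58
tcp_pos: [0.5853, -0.1539, 0.1283]
ee_rot: [1.0, 0.013, 0.0, -0.0]
contact_force: [0.7, 1.7, 0.3]
finger_gap: 0.0
grasp_force: 0.7
```

View pics/w3.png

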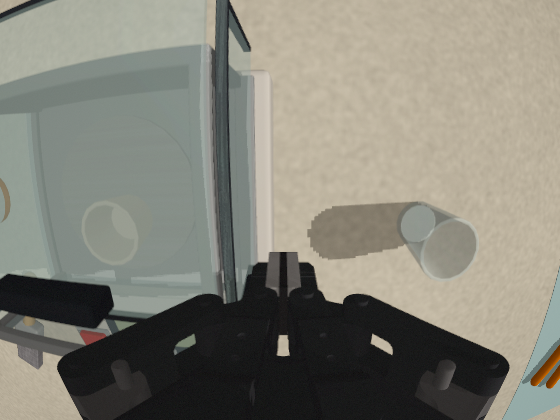

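The door's rear edge has moved forward with the fingers, its dark end now at (240,40), and the contact force is about 1–2 N. I'll continue, slowing near the stop.

```bash
python3 -m pendant '[[[-3,0,0],[0,0,0],0],[[-6,0,0],[0,0,0],0],[[-9,0,0],[0,0,0],0],[[-11,0,0],[0,0,0],0],[[-13,-0.5,0],[0,0,0],0]]'
python3 -m pendant '[[[-0.5,0,0],[0,0,0],0],[[-1,0,0],[0,0,0],0],[[-1.5,0,0],[0,0,0],0],[[-2,0,0],[0,0,0],0],[[-2.5,0,0],[0,0,0],0]]'
python3 - <<'E'
from h import *
print(sense()["contact_force"])
E
```

```text
t: 5.25
tcp_pos: [0.5725, -0.1544, 0.1283]
ee_rot: [1.0, 0.013, -0.0, -0.0]
contact_force: [1.5, 0.5, -0.2]
finger_gap: -0.0002
grasp_force: 0.6
t: 5.88
tcp_pos: [0.5701, -0.1546, 0.1282]
ee_rot: [1.0, 0.013, -0.0, -0.0]
contact_force: [1.0, 0.5, 0.2]
finger_gap: 0.0004
grasp_force: 0.6
[0.97912081 0.50214266 0.20344839]
```

```bash
for i in 1; do python3 -m pendant '[[[-0.5,0,0],[0,0,0],0],[[-1,0,0],[0,0,0],0],[[-1.5,0,0],[0,0,0],0],[[-2,0,0],[0,0,0],0],[[-2.5,0,0],[0,0,0],0]]'; done | grep -E "tcp|force"
python3 -m pendant '[[[-0.4,0,0],[0,0,0],0],[[-0.8,0,0],[0,0,0],0],[[-1.2,0,0],[0,0,0],0],[[-1.6,0,0],[0,0,0],0],[[-2,0,0],[0,0,0],0]]'| grep -E "tcp|force"
```

```text
tcp_pos: [0.5676, -0.1546, 0.1283]
contact_force: [1.7, 0.8, -0.8]
grasp_force: 0.6
tcp_pos: [0.5662, -0.1547, 0.1283]
contact_force: [5.9, 0.2, -2.2]
grasp_force: 3.5
```

Right door is at its stop: the force stepped up to 6 N at TCP x 0.566, where I predicted 0.567. I'll retreat, rise, and go behind the top grip.

```bash
python3 -m pendant '[[[10,0,0],[0,0,0],0],[[20,0,0],[0,0,0],0],[[25,0,30],[0,0,0],0],[[30,0,60],[0,0,0],0],[[40,0,85],[0,0,0],0]]'| grep -E "tcp|force"
python3 -m pendant '[[[6,40,5],[0,0,0],0],[[8,80,0],[0,0,0],0],[[8,112,-10],[0,0,0],0],[[8,112,-25],[0,0,0],0],[[8,112,-38],[0,0,0],0]]'| grep -E "tcp|force"
python3 - <<'E'
from h import *
cv2.imwrite("pics/w4.png",get_image("wrist")[:,:,::-1])
E
```

```text
tcp_pos: [0.6061, -0.1546, 0.2145]
contact_force: [0.3, 0.4, -0.0]
grasp_force: 0.0
tcp_pos: [0.6137, -0.0429, 0.1741]
contact_force: [-1.4, 0.7, 1.0]
grasp_force: 0.0
```

View pics/w4.png

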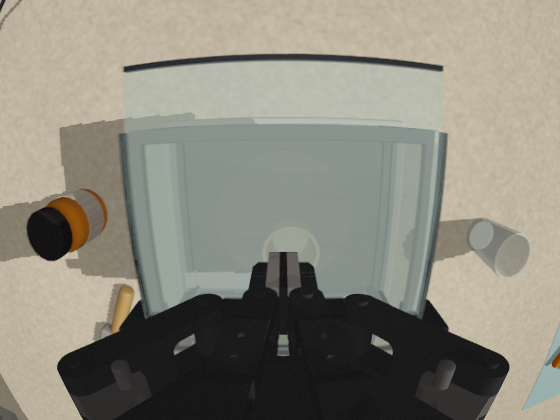

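The right grip at (435,315) now sits level with the left one, and the right door's rear edge matches the left's. The fingers are centred behind the top grip, clear above the glass. Next I lower 6 mm and push.

```bash
python3 -m pendant '[[[0,0,-3],[0,0,0],0],[[0,0,-6],[0,0,0],0],[[-4,0,-6],[0,0,0],0],[[-8,0,-6],[0,0,0],0],[[-12,0,-6],[0,0,0],0]]'| grep -E "tcp|force"
python3 -m pendant '[[[-4,0,0],[0,0,0],0],[[-8,0,0],[0,0,0],0],[[-12,0,0],[0,0,0],0],[[-16,0,0],[0,0,0],0],[[-20,-0.5,0],[0,0,0],0]]'| grep -E "tcp|force"
python3 -m pendant '[[[-3,0,0],[0,0,0],0],[[-6,0,0],[0,0,0],0],[[-9,0,0],[0,0,0],0],[[-11,0,0],[0,0,0],0],[[-13,-0.5,0],[0,0,0],0]]'| grep -E "tcp|force"
python3 -m pendant '[[[-0.4,0,0],[0,0,0],0],[[-0.8,0,0],[0,0,0],0],[[-1.2,0,0],[0,0,0],0],[[-1.6,0,0],[0,0,0],0],[[-2,0,0],[0,0,0],0]]'| grep -E "tcp|force"
```

```text
tcp_pos: [0.6013, -0.0426, 0.1696]
contact_force: [0.0, 0.8, 0.0]
grasp_force: 0.0
tcp_pos: [0.5814, -0.0429, 0.1693]
contact_force: [1.3, 0.9, 1.3]
grasp_force: 0.7
tcp_pos: [0.5685, -0.0435, 0.1693]
contact_force: [1.1, 0.3, 0.4]
grasp_force: 0.6
tcp_pos: [0.5666, -0.0436, 0.1692]
contact_force: [1.2, 1.1, 0.3]
grasp_force: 0.6
```

```bash
python3 -m pendant '[[[-0.5,0,0],[0,0,0],0],[[-1,0,0],[0,0,0],0],[[-1.5,0,0],[0,0,0],0],[[-2,0,0],[0,0,0],0],[[-2.5,0,0],[0,0,0],0]]'| grep -E "tcp|force"
python3 -m pendant '[[[-0.3,0,0],[0,0,0],0],[[-0.6,0,0],[0,0,0],0],[[-0.9,0,0],[0,0,0],0],[[-1.2,0,0],[0,0,0],0],[[-1.5,0,0],[0,0,0],0]]'| grep -E "tcp|force"
```

```text
tcp_pos: [0.564, -0.0436, 0.1692]
contact_force: [1.0, 0.3, -0.0]
grasp_force: 0.6
tcp_pos: [0.563, -0.0437, 0.1693]
contact_force: [5.3, 0.0, -2.0]
grasp_force: 2.8
```

The top panel is also at its stop (TCP x 0.563, as predicted). I'll retreat up and over to hover above the tare key at world (454,-125,49), with the tool tilted -12.6° about y to meet the key squarely.

```bash
python3 -m pendant '[[[6,0,0],[0,0,0],0],[[12,0,0],[0,0,0],0],[[12,0,20],[0,0,0],0],[[12,0,40],[0,0,0],0],[[12,0,55],[0,0,0],0]]'| grep -E "tcp|force"
python3 -m pendant '[[[-30,-20,0],[0,0,0],0],[[-62,-42,0],[0,0,0],0],[[-95,-64,0],[0,-4,0],0],[[-128,-81,0],[0,-8,0],0],[[-128,-81,-20],[0,-12.6,0],0]]'| grep -E "tcp|rot|force"
python3 -m pendant '[[[0,0,-30],[0,0,0],0],[[0,0,-60],[0,0,0],0],[[0,0,-85],[0,0,0],0],[[0,0,-105],[0,0,0],0],[[0,0,-115],[0,0,0],0]]'| grep -E "tcp|rot|force"
python3 - <<'E'
from h import *
cv2.imwrite("pics/w5.png",get_image("wrist")[:,:,::-1]);cv2.imwrite("pics/t5.png",get_image("top")[:,:,::-1])
print(sense()["tcp_pos"])
E
```

```text
tcp_pos: [0.5749, -0.0436, 0.2251]
contact_force: [0.4, -0.8, -0.9]
grasp_force: 0.0
tcp_pos: [0.446, -0.1257, 0.206]
ee_rot: [0.994, 0.012, 0.112, 0.002]
contact_force: [0.2, 0.3, 0.2]
grasp_force: 0.0
tcp_pos: [0.4462, -0.1245, 0.0883]
ee_rot: [0.994, 0.013, 0.109, 0.001]
contact_force: [-0.3, 0.6, -0.0]
grasp_force: 0.0
[ 0.44617315 -0.12444653  0.08854547]
```

View pics/w5.png

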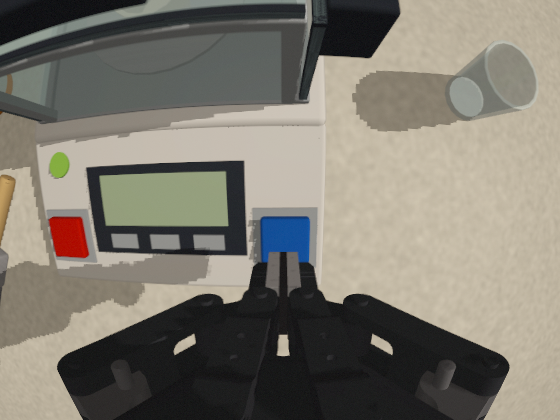

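View pics/t5.png

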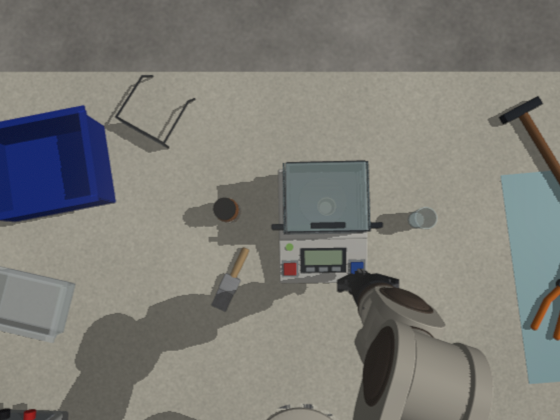

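Top view: the shield is shut, with the top grip at (327,226) and the right grip (376,226) level with the left (277,226). Wrist view: the fingertips are lined up in y with the blue key (285,240), and the red key is far away. I'll press along the key's normal.

```bash
python3 -m pendant '[[[2,0,-10],[0,0,0],0],[[4,0,-20],[0,0,0],0],[[5,0,-28],[0,0,0],0],[[6,0,-32],[0,0,0],0],[[7,0,-36],[0,0,0],0]]'| grep -E "tcp|force"
python3 -m pendant '[[[0.2,0,-1],[0,0,0],0],[[0.4,0,-2],[0,0,0],0],[[0.6,0,-3],[0,0,0],0],[[0.7,0,-3.5],[0,0,0],0],[[0.8,0,-4],[0,0,0],0]]'| grep -E "tcp|force"
```

```text
tcp_pos: [0.4537, -0.1246, 0.0531]
contact_force: [0.6, 0.3, 0.1]
grasp_force: 0.0
tcp_pos: [0.4544, -0.1246, 0.0493]
contact_force: [-0.6, -0.5, -0.4]
grasp_force: 0.0
```

```bash
python3 -m pendant '[[[0.1,0,-0.6],[0,0,0],0],[[0.3,0,-1.2],[0,0,0],0],[[0.4,0,-1.8],[0,0,0],0],[[0.5,0,-2.4],[0,0,0],0],[[0.6,0,-2.8],[0,0,0],0]]'| grep -E "tcp|force"
```

```text
tcp_pos: [0.4551, -0.1246, 0.0466]
contact_force: [-2.4, 1.0, 2.7]
grasp_force: 1.5
```

```bash
python3 -m pendant '[[[0.1,0,-0.5],[0,0,0],0],[[0.2,0,-1.0],[0,0,0],0],[[0.3,0,-1.5],[0,0,0],0],[[0.4,0,-1.8],[0,0,0],0],[[0.4,0,-1.8],[0,0,0],0]]'| grep -E "tcp|force"
```

```text
tcp_pos: [0.4554, -0.1246, 0.0451]
contact_force: [-3.9, 0.7, 7.5]
grasp_force: 4.1
```

The force is 8 N, above the 4.2 N full-travel spring force, so the key is fully down. I'll retreat along the normal.

```bash
python3 -m pendant '[[[-1,0,5],[0,0,0],0],[[-3,0,14],[0,0,0],0],[[-7,0,30],[0,0,0],0],[[-12,0,55],[0,0,0],0],[[-60,0,90],[0,0,0],0]]'| grep -E "tcp|force"
python3 -m pendant '[[[-30,-20,20],[0,0,0],0],[[-60,-40,40],[0,0,0],0],[[-60,-60,40],[0,0,0],0],[[-60,-60,40],[0,0,0],0],[[-60,-60,40],[0,0,0],0]]'
python3 - <<'E'
from h import *
cv2.imwrite("pics/t6.png",cv2.resize(get_image("top")[120:300,200:440,::-1],None,fx=3.3,fy=3.3))
E
```

```text
tcp_pos: [0.3952, -0.1244, 0.1355]
contact_force: [0.2, -0.6, 0.4]
grasp_force: 0.0
t: 17.9
tcp_pos: [0.3352, -0.1842, 0.1748]
ee_rot: [0.994, 0.013, 0.11, 0.001]
contact_force: [-0.9, 0.9, -0.3]
finger_gap: -0.0002
grasp_force: 0.0
```

View pics/t6.png

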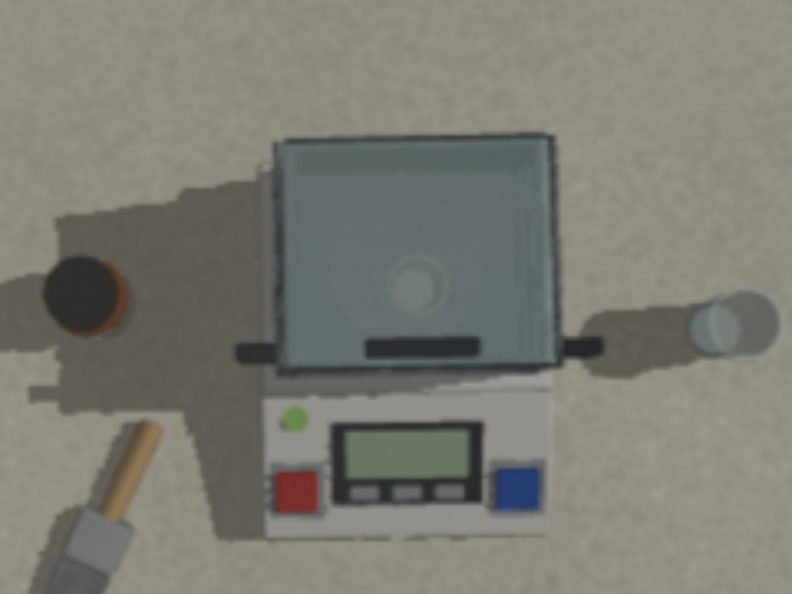

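The shield is fully shut, with grips at crop (257,353), (422,347) and (583,347). The crucible is in place at (415,285), the keys are up, and the jar, beaker and brush are unmoved.

```bash
python3 -c "
from rig import *
print(sign_off())"
```

```text
the job is handed in; nothing more can be done
None
```

I pushed the top panel and right door shut to their stops, then pressed the tare key fully and let it spring back; the last image shows everything else unmoved, and the job is handed in at about 18 s of the 51 s allowed (no verdict was returned).

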